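# Pin the pipe holder's hidden jaw bar

### The arm

A 6-joint arm with a two-finger parallel gripper is mounted at the origin on the work surface. World frame = base frame: x ahead of the robot, y to its left, z up, the work surface at z = 0. Lengths are in m, angles in rad, forces in N, time in s.
With the tool pointing down it reaches from about 0.35 to 0.975 m from the base axis. Payload 17.4 kg.
Tool frame: the origin (TCP) lies at the very end of the fingers, on their centre line; the grasp point (between the pads) lies 19 mm behind it; z points along the fingers, y is the line along which they close (so a half turn about z gives the same grasp; the last joint's range is limited). The gripper opens to 85 mm and grips with 20 to 120 N. Pads are 22 mm wide; open, the fingers measure 114 mm over their backs; the gripper's body (76 mm by 85 mm) begins 54 mm behind the grasp point. The pads swing forward as they close: fully open they stand 13 mm farther back than shut.
Start: joints at [1.259, 0.116, 1.442, -0, 1.584, -0.038], TCP at [0.183, 0.65, 0.231] pointing down, gripper open.
Joint ranges: [-2.83, 2.83], [-0.83, 2.19], [0.07, 2.5], [-1.14, 4.28], [0.01, 3], [-2.97, 2.97]. Speed limits (rad/s): [1.89, 1.89, 2.22, 3.14, 3.14, 3.14].

### API

Orientations are given as a unit quaternion [w, x, y, z].
In Python, from station import arm gives the robot as it stands.
- The arm moves only by the tool move_arm, never from a script. Its argument "rows" is one flat list of numbers, 7 for each row, row after row: the turn, a rotation vector about the tool's x, y, z in rad, then the shift along the tool's x, y, z in cm, then the finger opening in cm, from 0 to 8.54. A call has 1 to 20 rows; each row is the pose to reach, as a shift and turn from the pose commanded when the call began, along the tool's axes at that moment; what a row does not reach only later rows make up. A row lasts 1/12 s, in which the tool goes at most 41.7 mm and 7.16 degrees, less where a joint would pass 70% of its speed; a pose out of reach is approached as far as the arm can. A call with a gripper value outside its range is refused whole. The fingers move at their own pace and stop on an object; the grip force is fixed at half the most. Time passes only in rows, so rows that repeat a pose let the fingers close. It gives the time, the measured TCP pose, the force, the opening and the grip force at its end, in the units of the state.
- arm.read_state(): the state, without advancing time (a new reading comes with each control period).
- arm.read_camera(name): name is "side" or "top" or "wrist"; returns a dict with "pixels" (400x640x3 uint8, blue, green, red), "fx", "fy", "cx", "cy" (pixels), "dist" ([k1, k2, p1, p2, k3] as OpenCV has them; the pictures are not rectified), "position" and "attitude" of the camera in the world; the wrist camera has in their place "T_tool_cam" (4x4, takes a point from camera to tool coordinates, whose origin is the TCP and whose axes are the flange's). Camera axes: x right, y up, looking along -z (the intrinsics and any distortion apply to the point x, -y, -z); pixel columns grow to the right and rows downward; lengths in m; the calibration is good to about 2 mm. A picture is of the moment at which its call begins: read the wrist's pose just before it. There is no depth.
- arm.hand_in(): hands the job in; it is judged then, once.
The state is a dict: "clock": time; "joint_pos": joint angles; "dq": joint speeds; "tau": joint torques, N m; "ee_pos": TCP position; "ee_rot": TCP orientation; "force": force on the tool from outside, world axes, zero at the start; "torque": the same for the moment, N m; "width": finger opening in m; "grasp_force": force on a finger pad.
Only numpy, scipy, OpenCV 4.12 (cv2) and the standard library are available. Lean on these libraries where they do the work, as an engineer would, in place of code of your own. Each camera call takes 0.05 s, during which the arm holds its last target. There are 200 camera calls.

### The job

Take the red-gripped locking pin out of its cradle, put its nose through the slot in the lock box's guard plate and, pressing only lightly, slide the tip along the hidden bar until it drops into the hole. Then push the pin fully home, flange against the plate, and let go of it. Never force it, and leave the other fittings on the bench where they are.

Things in the scene. Friction and masses are not known exactly. Their poses are not given: they have to be found in the camera images.
- lockbox: Blue steel box of a pipe holder, bolted down: 190 wide (y) x 130 deep (x) x 88 tall; a pipe in two saddles on top, from 65 mm behind the front, reaches 138 high. Its front, a bare steel guard plate 4 thick, looks towards the robot. Origin: bottom middle of the plate's outer face, at table level; x points level from the plate into the box, z up. More than 30 N from pin or robot damages it.
- slot (a point): Centre of the level slot in the guard plate, on the plate's outer face, 62 mm above the table; axes as lockbox (x into the box, y along the slot). The slot is 66 long (y -33 to +33) and 13 high and goes through the 4 mm plate; a flat yellow mark on the box's top edge spans its length.
- bar_face (a point): Point 20 mm straight behind slot (same axes), on the flat front of the hidden jaw bar. The bar is parallel to the plate, spans the whole slot, is locked and does not give. It has one through hole, 13 wide x 13 high, level with the slot; the hole's centre lies anywhere from 20 mm left to 20 mm right (y) of this point and cannot be seen or measured.
- pin: Locking pin, about 110 g, lying level in its cradle. Origin: centre of the grip, on the axis; x runs to the nose, z up. Red grip block 30 long (x -15 to 15), 14 wide (y), 24 tall (z -12 to 12), pinched across the 14 mm from above; then a steel flange 24 dia, 4 thick (x 15 to 19), then a 10 dia shank whose last 7 mm round off to a blunt 4 mm tip at x = 61.
- pin_tip (a point): Tip of the pin's nose, 61 mm from the grip's centre along the pin's x; axes as pin. The flange does not pass the slot: fully home it lies against the plate, the tip 42 mm past the plate's outer face and the grip's centre 19 mm in front of it.
- cradle: Plywood pin cradle, fixed: base 105 x 44 x 8 (x -30 to 75), a 10 wide post under the grip and a notched post 43 mm ahead with two lips beside the shank, 2 mm higher than its axis. Origin: at table level under the grip's centre; x along the pin. The pin's axis is 40 mm above the table; it lifts straight up.
- tray: Fixed low grey tray of nuts, 120 x 90 x 25 mm, on the other side from the cradle (the two may be swapped). Origin: under its centre. Not needed.
- nipple: Bystander, loose: galvanized pipe nipple, upright grey tube 27 dia x 75 tall mm. Origin: centre of its underside.
- cap: Bystander, loose: chrome pipe cap, dome 38 dia x 29 tall mm. Origin: centre of its underside.
- coupling: Bystander, loose: orange plastic pipe coupling, upright ring 42 dia x 46 tall mm. Origin: centre of its underside.
- banjo: Bystander, loose: brass banjo fitting lying flat: round eye 36 dia with a stub along its x, 12 tall mm. Origin: centre of its underside (banjo: under the eye).
- clamp: Bystander, loose: small red and steel bar clamp lying flat, 170 x 55, 12 tall mm. Origin: centre of its underside (clamp: under the bar's middle).
- tee: Bystander, loose: copper tee fitting standing on end, 36 dia x 50 tall, side branch along its x mm. Origin: centre of its underside.

How it is judged:
By the outcome, as a careful person would: the job done as asked, in the order asked, and still so for the second after the job is handed in, with the robot touching nothing.
It also fails if it takes over 72 s, if anything falls off the work surface, if the arm or the gripper's body presses on something with over 40 N, if the wrist force passes 120 N, or if a joint passes its speed limit or range.

## Working session

There is one attempt and no reset: what is moved stays moved. The work goes in short steps, Python scripts to look and compute and a tool call to move; the robot and the scene stay as the last step left them, time stands still between calls to the robot, and variables do not carry over. Pictures are saved under pics/ and viewed, at most 10 in all, crops included, and the job is handed in when it is done.

Besides the shell and the picture viewer there is one more tool, called after ">>>" by a JSON object that holds its "fn" and its "kwargs", one argument or row to a line. move_arm: Moves the arm, as the interface text tells. Its arguments: {"type":"object","properties":{"rows":{"type":"array","items":{"type":"number"}}},"required":["rows"]}

```bash
ls; mkdir -p pics; cat > h.py <<'E'
import numpy as np, cv2
from scipy.spatial.transform import Rotation as R
from station import arm
def rot(q): return R.from_quat(np.r_[q[1:],q[0]]).as_matrix()
def cam(name):
    s=arm.read_state(); c=arm.read_camera(name)
    if name=='wrist':
        T=np.array(c['T_tool_cam']); Rt=rot(s['ee_rot'])
        c['P']=Rt@T[:3,3]+np.array(s['ee_pos']); c['R']=Rt@T[:3,:3]
    else:
        c['P']=np.array(c['position'])
        a=np.array(c['attitude']); c['R']=rot(a) if a.size==4 else a
    c['K']=np.array([[c['fx'],0,c['cx']],[0,c['fy'],c['cy']],[0,0,1.]]); c['d']=np.array(c['dist'],float)
    c['pixels']=np.array(c['pixels']); return c
def ray(c,uv):
    p=cv2.undistortPoints(np.array(uv,float).reshape(-1,1,2),c['K'],c['d'])[:,0]
    v=np.c_[p[:,0],-p[:,1],-np.ones(len(p))]@c['R'].T
    return v
def onz(c,uv,z):
    v=ray(c,uv); return c['P']+v*((z-c['P'][2])/v[:,2])[:,None]
def proj(c,X):
    p=(np.atleast_2d(X)-c['P'])@c['R']; p=p*[1,-1,-1]
    return cv2.projectPoints(p,np.zeros(3),np.zeros(3),c['K'],c['d'])[0][:,0]
E
python3 - <<'E'
from h import *
print(arm.read_state())
for n in ['side','top','wrist']:
    c=cam(n); cv2.imwrite(f'pics/{n}0.png',c['pixels']); print(n,c['P'],c['R'].round(3).tolist(),c['fx'],c['d'],c['cx'],c['cy'])
a=cv2.imread('pics/side0.png');b=cv2.imread('pics/top0.png')
E
```

```text
pics
{'clock': 0.0, 'joint_pos': array([ 1.25922004e+00,  1.16501032e-01,  1.44229029e+00, -1.52098761e-05,
        1.58398938e+00, -3.77886525e-02]), 'dq': array([-0.00202213,  0.0004713 ,  0.00023789,  0.00059296, -0.00148026,
       -0.00069287]), 'tau': array([-5.50539728e-03, -7.31984854e+01, -6.32485843e+01, -3.32341342e-04,
        6.29441463e-03,  3.16972773e-05]), 'ee_pos': array([0.18245197, 0.64967107, 0.23053649]), 'ee_rot': array([-9.57504167e-05,  1.36466726e-01,  9.90644477e-01, -5.86307642e-04]), 'force': array([-0.50280476, -0.88633431, -0.21921854]), 'torque': array([-0.02111893, -0.04702939, -0.01872369]), 'grasp_force': 0.0, 'width': 0.08554158818084635}
side [-0.10516897 -0.77461677  0.90885758] [[0.804, 0.381, -0.456], [-0.594, 0.519, -0.614], [0.002, 0.765, 0.644]] 517.0989602975113 [-0.05587898  0.          0.          0.          0.        ] 315.97185092362366 205.2312057382642
top [0.25755288 0.01512774 1.31641972] [[-0.024, 0.985, -0.171], [-1.0, -0.024, 0.005], [0.001, 0.171, 0.985]] 426.62170209903945 [-0.00506352  0.          0.          0.          0.        ] 318.46161712193566 201.23187327602855
wrist [0.10444718 0.67253999 0.37315289] [[0.271, -0.913, -0.305], [0.963, 0.257, 0.086], [0.0, -0.317, 0.949]] 337.21078302650056 [-0.07309438  0.          0.          0.          0.        ] 322.931546633273 201.55515658414868
```

View pics/top0.png

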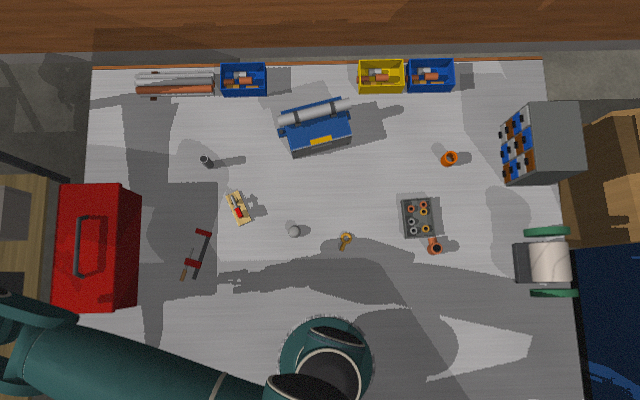

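View pics/side0.png

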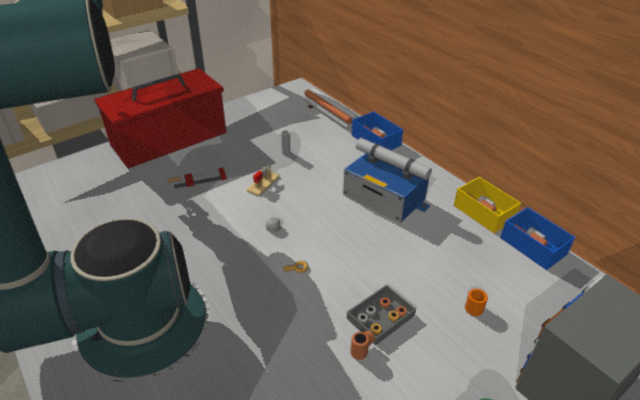

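The top view shows the lock box at about (316,125) with its yellow mark at (320,140), and the cradle with the red grip at about (238,208). In the side view the box is at (385,185) and the red grip at (259,177).

```bash
cat > m.py <<'E'
from h import *
def masks(c):
    h=cv2.cvtColor(c['pixels'],cv2.COLOR_BGR2HSV); H,S,V=cv2.split(h)
    return (((H<8)|(H>172))&(S>150)&(V>60)).astype(np.uint8), ((H>20)&(H<34)&(S>150)&(V>120)).astype(np.uint8)
def blobs(m,lo):
    n,l,st,ce=cv2.connectedComponentsWithStats(m)
    return [(l==i,st[i],ce[i]) for i in range(1,n) if st[i][4]>=lo]
E
python3 - <<'E'
from m import *
out=[]
for n,(x,y) in {'top':(238,207),'side':(262,180)}.items():
    c=cam(n); r,yl=masks(c)
    for nm,m in(('red',r),('yel',yl)):
        for b,st,ce in blobs(m,12):
            ys,xs=np.nonzero(b); rr=cv2.minAreaRect(np.c_[xs,ys].astype(np.float32))
            z=.052 if nm=='red' else .088
            print(n,nm,st,ce.round(1),onz(c,[ce],z).round(3),[np.round(q,1) for q in rr])
    p=c['pixels']; out.append(cv2.resize(p[y-30:y+30,x-40:x+40],(400,300),interpolation=cv2.INTER_CUBIC))
    x,y=(318,130) if n=='top' else (385,185)
    out.append(cv2.resize(p[y-45:y+45,x-60:x+60],(400,300),interpolation=cv2.INTER_CUBIC))
cv2.imwrite('pics/c1.png',np.vstack([np.hstack(out[:2]),np.hstack(out[2:])]))
E
```

```text
top red [  50  183   73  131 7685] [ 86.1 248. ] [[0.354 0.699 0.052]] [array([ 86., 248.]), array([130.,  72.]), np.float64(90.0)]
top red [235 208   8  10  45] [238.4 212.4] [[0.449 0.249 0.052]] [array([238.4, 212.3]), array([9.7, 4.5]), np.float64(66.8)]
top red [130 222   5   7  15] [131.9 224.3] [[0.421 0.567 0.052]] [array([131.8, 225. ]), array([3.5, 6.3]), np.float64(18.4)]
top red [133 226   7   6  14] [136.1 228.4] [[0.409 0.553 0.052]] [array([136.5, 228. ]), array([4.9, 4.9]), np.float64(45.0)]
top red [195 229  16   8  68] [202.9 232.2] [[0.392 0.354 0.052]] [array([202.8, 232.3]), array([15.5,  4.4]), np.float64(18.4)]
top red [124 232   7   5  14] [127.1 233.8] [[0.393 0.58  0.052]] [array([126.9, 233.7]), array([3.7, 6.3]), np.float64(78.7)]
top red [184 258  17  11 106] [192.3 262.7] [[0.303 0.383 0.052]] [array([192.2, 262.6]), array([15.8,  6.8]), np.float64(20.0)]
top red [125 266   7   6  13] [128.6 268.8] [[0.29  0.57  0.052]] [array([128.5, 268.5]), array([4.2, 5.7]), np.float64(45.0)]
top red [120 273  10   7  20] [125.5 276.7] [[0.267 0.578 0.052]] [array([1
[... 538 characters left out ...]
 array([ 75.8, 123.9]), np.float64(70.3)]
side red [219 169   7  10  45] [222.1 173.6] [[0.372 0.306 0.052]] [array([222. , 173.5]), array([10.4,  4.1]), np.float64(71.6)]
side red [254 171   8  12  75] [257.5 176.6] [[0.444 0.236 0.052]] [array([257.5, 176.5]), array([11.,  7.]), np.float64(90.0)]
side red [185 174   9  12  78] [188.8 179.7] [[0.284 0.335 0.052]] [array([188.7, 179.7]), array([11.4,  7. ]), np.float64(74.1)]
side yel [364 175  22  12  80] [374.3 180.4] [[ 0.658 -0.001  0.088]] [array([374.5, 180.5]), array([22. ,  3.8]), np.float64(24.8)]
side yel [ 454  177   67   56 1973] [485.8 203.4] [[ 0.821 -0.237  0.088]] [array([485.5, 202.8]), array([62.1, 40.2]), np.float64(33.7)]
```

View pics/c1.png

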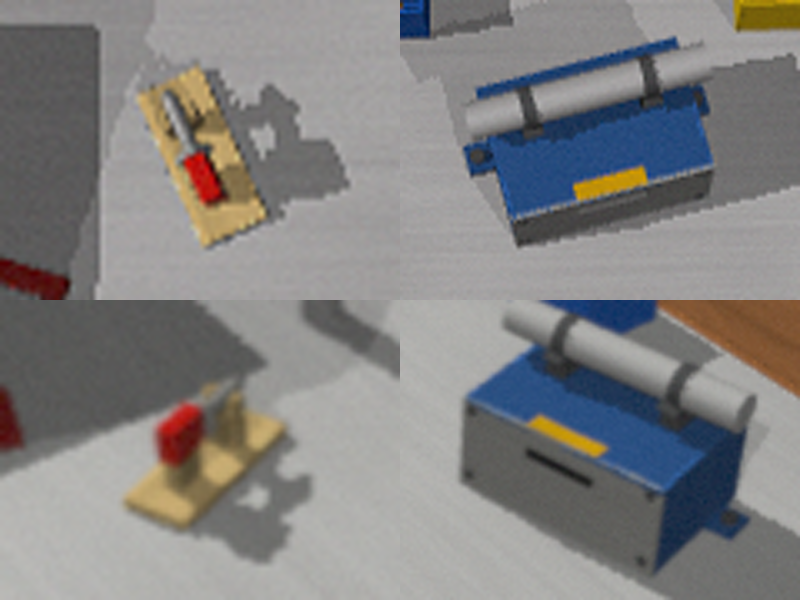

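```bash
cat >> h.py <<'E'
def go(pos,yaw,lvl=True):
    """turn (rad) and shift (cm) in tool axes to reach TCP pos, tool z down, tool x = -(yaw dir)"""
    s=arm.read_state(); R0=rot(s['ee_rot']); x=np.array([-np.cos(yaw),-np.sin(yaw),0]); z=np.array([0,0,-1.])
    Rt=np.c_[x,np.cross(z,x),z]
    print('turn',R.from_matrix(R0.T@Rt).as_rotvec().round(4),'shift cm',(R0.T@(np.array(pos)-s['ee_pos'])*100).round(2))
E
python3 - <<'E'
from h import *
s=arm.read_state(); go([.447,.243,.16],np.radians(23)); print(rot(s['ee_rot']).round(3))
E
```

```text
turn [-5.000e-04 -2.000e-04 -6.752e-01] shift cm [-36.46 -32.01   7.11]
[[-0.963  0.27  -0.   ]
 [ 0.27   0.963 -0.001]
 [ 0.    -0.001 -1.   ]]
```

>>> {"fn": "move_arm", "kwargs": {
  "rows": [0,0,-0.1,-4,-3.5,0.8,8.5,0,0,-0.2,-8,-7,1.6,8.5,0,0,-0.3,-11,-9.6,2.2,8.5,0,0,-0.4,-14,-12.3,2.8,8.5,0,0,-0.5,-17,-15,3.5,8.5,0,0,-0.6,-20,-17.6,4.1,8.5,0,0,-0.675,-23,-20.2,4.7,8.5,0,0,-0.675,-26,-22.8,5.3,8.5,0,0,-0.675,-29,-25.5,5.9,8.5,0,0,-0.675,-32,-28.1,6.5,8.5,0,0,-0.675,-34.5,-30.3,7,8.5,0,0,-0.675,-36,-31.6,7.1,8.5,0,0,-0.675,-36.5,-32,7.1,8.5,0,0,-0.675,-36.5,-32,7.1,8.5,0,0,-0.675,-36.5,-32,7.1,8.5]
}}

```text
clock: 1.5
ee_pos: [0.4473, 0.2433, 0.1604]
ee_rot: [0.0, -0.199, 0.98, 0.0]
force: [0.7, 0.5, 0.1]
width: 0.0853
grasp_force: 0.0
```

```bash
python3 - <<'E'
from m import *
s=arm.read_state(); print(s['ee_pos'],s['clock'],s['force'])
c=cam('wrist'); cv2.imwrite('pics/w1.png',c['pixels'])
for n in ('wrist','top','side'):
    c=cam(n); r,yl=masks(c)
    for nm,m in(('red',r),('yel',yl)):
        for b,st,ce in blobs(m,40):
            ys,xs=np.nonzero(b); rr=cv2.minAreaRect(np.c_[xs,ys].astype(np.float32)); bx=cv2.boxPoints(rr)
            z=.052 if nm=='red' else .088
            print(n,nm,st,ce.round(1),onz(c,[ce],z).round(4),onz(c,bx,z)[:,:2].round(4).tolist())
E
```

```text
[0.44731067 0.24330599 0.16043279] 1.5 [0.74384175 0.47624744 0.10537061]
wrist red [321 188  17  36 561] [329.3 205.4] [[0.4506 0.2515 0.052 ]] [[0.44, 0.2399], [0.4352, 0.2514], [0.4619, 0.2631], [0.4669, 0.2513]]
top red [  49  183   93  131 9562] [ 93.1 247.2] [[0.3556 0.6782 0.052 ]] [[0.1696, 0.7948], [0.5674, 0.7957], [0.5402, 0.5351], [0.1452, 0.5478]]
top red [235 208   7  10  45] [238.1 212.1] [[0.4502 0.2502 0.052 ]] [[0.4612, 0.2632], [0.467, 0.2512], [0.44, 0.2379], [0.4343, 0.2498]]
top red [184 258  16  11  91] [191.3 262.7] [[0.3035 0.3864 0.052 ]] [[0.3027, 0.4091], [0.3213, 0.4027], [0.3045, 0.3586], [0.286, 0.3651]]
top yel [ 358   59   47   35 1043] [383.   76.4] [[ 0.8568 -0.1995  0.088 ]] [[0.9164, -0.1247], [0.913, -0.2676], [0.8009, -0.2609], [0.8042, -0.1202]]
top yel [310 135  22  10  96] [320.6 139.5] [[ 0.6588 -0.0021  0.088 ]] [[0.6587, 0.0306], [0.6734, -0.0319], [0.6593, -0.0348], [0.6447, 0.0276]]
side red [ 102   80  124   88 6184] [166.2 124.2] [[0.3546 0.6454 0.052 ]] [[0.2016, 0.8176], [0.6436, 0.8352], [0.5136, 0.4754], [0.1444, 0.4935]]
side red [219 168   7  11  46] [222.  173.3] [[0.3721 0.3075 0.052 ]] [[0.3753, 0.3338], [0.3869, 0.332], [0.3698, 0.2832], [0.3585, 0.2852]]
side red [254 171   8  12  71] [257.6 176.4] [[0.4442 0.2364 0.052 ]] [[0.4282, 0.2422], [0.4631, 0.2597], [0.462, 0.2316], [0.4275, 0.2148]]
side red [185 174   9  12  77] [188.8 179.7] [[0.2845 0.3358 0.052 ]] [[0.2822, 0.3629], [0.3013, 0.3599], [0.2864, 0.3105], [0.2679, 0.3136]]
side yel [364 175  22  12  77] [374.4 180.3] [[ 0.6585 -0.0014  0.088 ]] [[0.6441, 0.0245], [0.6568, 0.0331], [0.6722, -0.0282], [0.6597, -0.0362]]
side yel [ 454  177   67   56 1976] [485.9 203.4] [[ 0.8206 -0.2372  0.088 ]] [[0.748, -0.1785], [0.9038, -0.1173], [0.8958, -0.2919], [0.7516, -0.3359]]
```

View pics/w1.png

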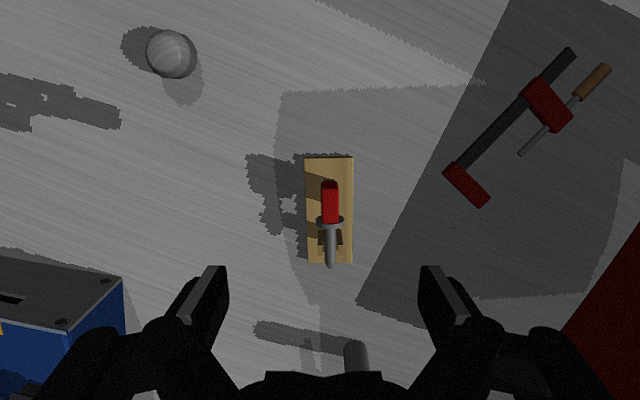

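The wrist view shows the pin upright in the picture, with the red grip at (330,205) and the nose pointing down to (331,265). Nothing stands near the cradle.

```bash
python3 - <<'E'
from h import *
go([.451,.2512,.07],np.radians(23.3));go([.451,.2512,.024],np.radians(23.3))
E
```

```text
turn [ 0.0002  0.0001 -0.0039] shift cm [-0.66  0.49  9.04]
turn [ 0.0002  0.0001 -0.0039] shift cm [-0.66  0.49 13.64]
```

>>> {"fn": "move_arm", "kwargs": {
  "rows": [0,0,-0.004,-0.66,0.49,2,5,0,0,-0.004,-0.66,0.49,4.5,5,0,0,-0.004,-0.66,0.49,7,5,0,0,-0.004,-0.66,0.49,9,5,0,0,-0.004,-0.66,0.49,10.5,5,0,0,-0.004,-0.66,0.49,12,5,0,0,-0.004,-0.66,0.49,13,5,0,0,-0.004,-0.66,0.49,13.6,5,0,0,-0.004,-0.66,0.49,13.6,5,0,0,-0.004,-0.66,0.49,13.6,4,0,0,-0.004,-0.66,0.49,13.6,3,0,0,-0.004,-0.66,0.49,13.6,2.4]
}}

```text
clock: 2.7
ee_pos: [0.452, 0.2504, 0.0253]
ee_rot: [0.001, -0.201, 0.98, 0.0]
force: [0.3, -0.6, 0.2]
width: 0.024
grasp_force: 0.0
```

>>> {"fn": "move_arm", "kwargs": {
  "rows": [0,0,0,0,0,0,2,0,0,0,0,0,0,1.7,0,0,0,0,0,0,1.2,0,0,0,0,0,0,0.5,0,0,0,0,0,0,0.5,0,0,0,0,0,0,0.5,0,0,0,0,0,0,0.5,0,0,0,0,0,0,0.5]
}}

```text
clock: 3.37
ee_pos: [0.4518, 0.2503, 0.0248]
ee_rot: [0.0, -0.201, 0.98, 0.0]
force: [-2.0, -0.5, 6.5]
width: 0.0128
grasp_force: 59.5
```

>>> {"fn": "move_arm", "kwargs": {
  "rows": [0,0,0,0,0,-0.5,0.5,0,0,0,0,0,-1,0.5,0,0,0,0,0,-2,0.5,0,0,0,0,0,-3,0.5,0,0,0,0,0,-5,0.5,0,0,0,0,0,-7,0.5,0,0,0,0,0,-9,0.5,0,0,0,0,0,-10,0.5,0,0,0,0,0,-10,0.5,0,0,0,0,0,-10,0.5]
}}

```text
clock: 4.2
ee_pos: [0.4516, 0.2502, 0.1244]
ee_rot: [0.0, -0.201, 0.98, 0.0]
force: [-0.0, -0.6, -2.1]
width: 0.0129
grasp_force: 58.7
```

```bash
python3 - <<'E'
from h import *
s=arm.read_state(); print(s['force'],s['width'],s['grasp_force'],s['ee_pos'])
y=np.radians(13.8); a=np.array([np.cos(y),np.sin(y),0])
slot=np.array([.652,-.0045,0]); 
go(slot-a*.12+[0,0,.125],y)
E
```

```text
[-0.00928602 -0.61117921 -2.06556861] 0.012917585337041135 58.670185804367065 [0.45162762 0.25020016 0.12442231]
turn [1.000e-04 7.000e-04 1.644e-01] shift cm [  3.46 -29.34  -0.06]
```

>>> {"fn": "move_arm", "kwargs": {
  "rows": [0,0,0.03,0.2,-1.5,0,0.5,0,0,0.06,0.5,-4,0,0.5,0,0,0.1,0.8,-7,0,0.5,0,0,0.13,1.2,-10,0,0.5,0,0,0.164,1.6,-13.5,0,0.5,0,0,0.164,2,-17,0,0.5,0,0,0.164,2.4,-20.5,0,0.5,0,0,0.164,2.8,-24,0,0.5,0,0,0.164,3.2,-27,0,0.5,0,0,0.164,3.4,-28.8,0,0.5,0,0,0.164,3.5,-29.3,0,0.5,0,0,0.164,3.5,-29.3,0,0.5,0,0,0.164,3.5,-29.3,0,0.5]
}}

```text
clock: 5.28
ee_pos: [0.5344, -0.0324, 0.1233]
ee_rot: [-0.001, -0.12, 0.993, 0.0]
force: [-0.6, 0.1, -0.5]
width: 0.013
grasp_force: 58.7
```

```bash
python3 - <<'E'
from m import *
s=arm.read_state(); print(s['ee_pos'],s['force'])
c=cam('wrist'); p=c['pixels']; cv2.imwrite('pics/w2.png',p); 
for n in ('wrist','top'):
    c=cam(n); r,yl=masks(c)
    for nm,m in(('red',r),('yel',yl)):
        for b,st,ce in blobs(m,40):
            ys,xs=np.nonzero(b); rr=cv2.minAreaRect(np.c_[xs,ys].astype(np.float32)); bx=cv2.boxPoints(rr)
            z=s['ee_pos'][2]+.0272 if nm=='red' else .088
            print(n,nm,st,ce.round(1),bx.round(1).tolist(),onz(c,[ce],z).round(4),onz(c,bx,z)[:,:2].round(4).tolist())
E
```

```text
[ 0.53438145 -0.03239518  0.12331326] [-0.60362112  0.09892572 -0.46211071]
wrist red [336 245   4  22  40] [337.8 255.7] [[335.79998779296875, 245.0], [338.1000061035156, 244.8000030517578], [339.70001220703125, 265.8999938964844], [337.5, 266.1000061035156]] [[ 0.5132 -0.0307  0.1505]] [[0.509, -0.0325], [0.5087, -0.0317], [0.5173, -0.0288], [0.5176, -0.0296]]
wrist red [ 307  268   32   62 1188] [324.2 296.5] [[307.0, 268.0], [338.0, 268.0], [338.0, 329.0], [307.0, 329.0]] [[ 0.5323 -0.0313  0.1505]] [[0.5212, -0.0409], [0.5183, -0.0292], [0.5465, -0.0218], [0.5496, -0.0345]]
top red [  49  183   91  132 9088] [ 91.  249.2] [[48.400001525878906, 313.6000061035156], [59.0, 178.3000030517578], [144.10000610351562, 185.0], [133.5, 320.20001220703125]] [[0.3428 0.632  0.1505]] [[0.1749, 0.7341], [0.5432, 0.7351], [0.5183, 0.4952], [0.1525, 0.5067]]
top red [195 228  16   9  70] [202.9 232.1] [[194.60000610351562, 232.1999969482422], [196.0, 227.6999969482422], [210.8000030517578, 232.3000030517578], [209.5, 236.8000030517578]] [[0.3821 0.3278 0.1505]] [[0.3825, 0.3506], [0.3948, 0.3471], [0.3812, 0.3061], [0.369, 0.3097]]
top red [184 258  17  11 105] [192.3 262.7] [[183.5, 263.1000061035156], [185.89999389648438, 256.6000061035156], [200.8000030517578, 262.0], [198.39999389648438, 268.5]] [[0.2998 0.3548 0.1505]] [[0.2993, 0.3786], [0.3166, 0.3727], [0.3011, 0.3318], [0.2838, 0.3378]]
top yel [ 358   59   47   35 1045] [383.1  76.4] [[358.0, 59.0], [404.0, 59.0], [404.0, 93.0], [358.0, 93.0]] [[ 0.8567 -0.1996  0.088 ]] [[0.9164, -0.1247], [0.913, -0.2676], [0.8009, -0.2609], [0.8042, -0.1202]]
```

View pics/w2.png

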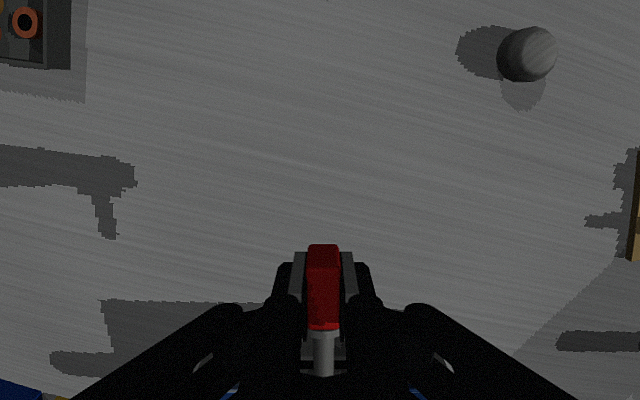

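The wrist view shows the pin straight in the grip, with the grip at (323,297) and the nose ahead of it. The hand hides the box from this camera, so I'll measure the plate from the fixed views.

```bash
python3 - <<'E'
from m import *
c=cam('side'); img=c['pixels']; cv2.imwrite('pics/side2.png',img)
c2=dict(c); c2['pixels']=cv2.imread('pics/side0.png'); p=c2['pixels']
g=cv2.cvtColor(p,cv2.COLOR_BGR2GRAY); print(g[184:198:1,358:390:2])
m=np.zeros_like(g); m[182:200,356:392]=(g[182:200,356:392]<45)
for b,st,ce in blobs(m,8):
    ys,xs=np.nonzero(b); rr=cv2.minAreaRect(np.c_[xs,ys].astype(np.float32)); bx=cv2.boxPoints(rr)
    print('slot',st,ce,onz(c,[ce],.062),onz(c,bx,.062).round(4)[:,:2].tolist())
# plate outline corners (hand-picked from crop) top edge z=.088
q=onz(c,[(345.4,169.4),(403,198.5)],.088); print('side top edge',q.round(4)); d=q[0]-q[1]; print(np.degrees(np.arctan2(-d[0],d[1])),np.linalg.norm(d),q.mean(0))
ct=cam('top')
# blue top face mask in top view: front edge line
B=cv2.imread('pics/top0.png'); H,S,V=cv2.split(cv2.cvtColor(B,cv2.COLOR_BGR2HSV))
m=((((H>100)&(H<125)&(S>110))|((H>20)&(H<34)&(S>150)))).astype(np.uint8); 
for b,st,ce in blobs(m,100):
    if abs(ce[0]-316)<15:
        pts=[(u,np.nonzero(b[:,u])[0].max()+.5) for u in range(296,348)]
        W=onz(ct,pts,.088); k=np.polyfit(W[:,1],W[:,0],1); r=W[:,0]-np.polyval(k,W[:,1]); ok=abs(r)<.003
        k=np.polyfit(W[ok,1],W[ok,0],1); print('top edge yaw',np.degrees(np.arctan(-k[0])),'x at y=-.0045',np.polyval(k,-.0045),r.std(),W[[0,-1]])
s=arm.read_state()['ee_pos']; print(proj(c,[s]))
u,v=proj(c,[s])[0].astype(int)
a=img[v-50:v+50,u-50:u+83]; cv2.imwrite('pics/s2c.png',cv2.resize(a,(798,600),interpolation=cv2.INTER_CUBIC))
E
```

```text
[[ 95  95  86  75  90  92  92  91  95 118 142 149 152 151 132  80]
 [ 91  94  73  41  73  89  94  95  89  93 116 138 147 145 113  74]
 [ 94  96  74  31  39  73  89  93  90  89  89 103 133 128  87  76]
 [ 94  92  80  57  34  40  70  87  94  90  85  85  99  97  87  74]
 [ 92  91  92  87  60  26  41  72  88  92  93  89  84  95 103  83]
 [ 94  91  91  92  84  50  32  42  74  88  93  95  93  76 102  99]
 [ 94  94  89  93  92  84  58  32  40  72  92  95  95  88  84  92]
 [ 92  95  93  92  93  91  84  58  32  41  73  89  95  96  92  81]
 [ 94  96  94  90  93  90  90  82  57  29  43  75  89  95  96  89]
 [ 95  92  93  94  93  93  95  92  84  58  31  41  77  96  95  95]
 [ 93  93  93  92  89  94  97  95  92  85  57  27  58  93  96  97]
 [ 92  91  95  92  93  94  92  91  91  92  85  59  66  93  94  93]
 [ 92  93  92  95  94  91  93  93  93  92  95  88  81  93  96  95]
 [ 91  91  95  94  93  93  92  92  94  94  91  91  92  92  93  94]]
slot [363 185  19  10  35] [371.8 189.6] [[ 0.65040331 -0.00310495  0.062     ]] [[0.6414, 0.0237], [0.6461, 0.0267], [0.6591, -0.0304], [0.6545, -0.0332]]
side top edge [[ 0.6277  0.0812  0.088 ]
 [ 0.6667 -0.1003  0.088 ]]
12.12280289093282 0.18563272890377824 [ 0.64719856 -0.00955115  0.088     ]Traceback (most recent call last):
  File "<stdin>", line 17, in <module>
    return umr_maximum(a, axis, None, out, keepdims, initial, where)
ValueError: zero-size array to reduction operation maximum which has no identity
```

```bash
python3 - <<'E'
from m import *
c=cam('side'); img=c['pixels']
ct=cam('top')
B=cv2.imread('pics/top0.png'); H,S,V=cv2.split(cv2.cvtColor(B,cv2.COLOR_BGR2HSV))
m=((((H>100)&(H<125)&(S>110))|((H>20)&(H<34)&(S>150)))); 
def fit(W,t):
    ok=np.ones(len(W),bool)
    for _ in range(5):
        k=np.polyfit(W[ok,1],W[ok,0],1); r=W[:,0]-np.polyval(k,W[:,1]); ok=abs(r)<max(.0015,1.5*r[ok].std())
    print(t,'yaw',np.degrees(np.arctan(-k[0])).round(2),'x at y=-.0045',np.polyval(k,-.0045).round(4),r[ok].std().round(4),ok.sum())
fit(onz(ct,[(u,np.nonzero(m[110:165,u])[0].max()+110.5) for u in range(296,348)],.088),'top')
H,S,V=cv2.split(cv2.cvtColor(cv2.imread('pics/side0.png'),cv2.COLOR_BGR2HSV))
m=((((H>100)&(H<125)&(S>110))|((H>20)&(H<34)&(S>150))))
fit(onz(c,[(u,np.nonzero(m[150:200,u])[0].max()+150.5) for u in range(350,400)],.088),'side')
g=cv2.cvtColor(cv2.imread('pics/side0.png'),cv2.COLOR_BGR2GRAY).astype(float)
pts=[]
for u in range(365,381):
    w=np.clip(75-g[182:200,u],0,None); pts.append((u,(w*np.arange(182,200)).sum()/w.sum()))
fit(onz(c,pts,.062),'slot')
s=arm.read_state()['ee_pos']; u,v=proj(c,[s])[0].astype(int); print(u,v)
a=img[v-50:v+50,u-50:u+83]; cv2.imwrite('pics/s2c.png',cv2.resize(a,(798,600),interpolation=cv2.INTER_CUBIC))
E
```

```text
top yaw 14.17 x at y=-.0045 0.653 0.0008 33
side yaw 14.61 x at y=-.0045 0.6524 0.0008 30
slot yaw 12.82 x at y=-.0045 0.6506 0.0002 16
345 192
```

View pics/s2c.png

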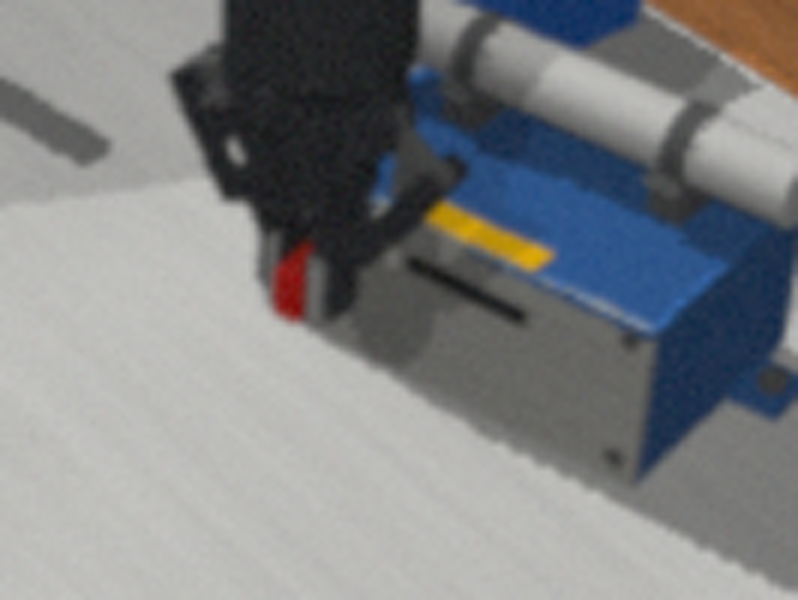

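The side crop shows the pin in the grip, at (290,285), with its level nose hidden by the fingers. The slot is at (465,290), free below the yellow mark.

```bash
cat >> h.py <<'E'
YAW=np.radians(13.7); A=np.array([np.cos(YAW),np.sin(YAW),0]); Y=np.array([-np.sin(YAW),np.cos(YAW),0]); SLOT=np.array([.6515,-.0035,0])
def st():
    s=arm.read_state(); d=np.array(s['ee_pos'])-SLOT
    Rt=rot(s['ee_rot'])
    print('t',s['clock'],'tip past plate %.1f mm, y %.1f, axis z %.1f'%((d@A+.061)*1e3,d@Y*1e3,(d[2]+.0152)*1e3),'F box x,y,z',np.round([s['force']@A,s['force']@Y,s['force'][2]],2),'torque',np.round([s['torque']@A,s['torque']@Y,s['torque'][2]],2),'w',round(s['width'],4),round(s['grasp_force'],1),'tilt',Rt[2].round(4))
def gob(x,y,z):
    go(SLOT+A*(x/1e3-.061)+Y*y/1e3+[0,0,z/1e3-.0152],YAW)
E
python3 - <<'E'
from h import *
st(); gob(-12,-22,62)
E
```

```text
t 5.6333 tip past plate -59.2 mm, y -0.3, axis z 139.6 F box x,y,z [ 0.84 -0.   -1.5 ] torque [0.01 0.02 0.01] w 0.013 58.7 tilt [-2.e-04 -1.e-04 -1.e+00]
turn [-0.0001  0.0002  0.003 ] shift cm [-4.71 -2.18  7.76]
```

>>> {"fn": "move_arm", "kwargs": {
  "rows": [0,0,0.003,-0.3,-0.3,1.5,0.5,0,0,0.003,-0.7,-0.8,3.5,0.5,0,0,0.003,-1.3,-1.3,5.5,0.5,0,0,0.003,-2,-1.8,7,0.5,0,0,0.003,-3,-2.2,7.6,0.5,0,0,0.003,-4,-2.2,7.76,0.5,0,0,0.003,-4.6,-2.2,7.76,0.5,0,0,0.003,-4.7,-2.2,7.76,0.5,0,0,0.003,-4.7,-2.2,7.76,0.5,0,0,0.003,-4.7,-2.2,7.76,0.5,0,0,0.003,-4.7,-2.2,7.76,0.5,0,0,0.003,-4.7,-2.2,7.76,0.5]
}}

```text
clock: 6.63
ee_pos: [0.5856, -0.043, 0.0471]
ee_rot: [0.0, -0.119, 0.993, -0.0]
force: [-0.0, -0.8, -0.8]
width: 0.013
grasp_force: 58.6
```

```bash
python3 - <<'E'
from h import *
st()
c=cam('top');d=cam('side'); st(); gob(12,-22,62)
o=[]
for k in (c,d):
    u,v=proj(k,[SLOT+[0,0,.062]-A*.02])[0].astype(int)
    o.append(cv2.resize(k['pixels'][v-40:v+40,u-27:u+27],(400,600),interpolation=cv2.INTER_CUBIC))
cv2.imwrite('pics/pre.png',np.hstack(o))
E
```

```text
t 6.6333 tip past plate -12.3 mm, y -22.8, axis z 62.3 F box x,y,z [-0.2  -0.73 -0.77] torque [-0.02  0.01  0.02] w 0.013 58.6 tilt [-5.e-04 -2.e-04 -1.e+00]
t 6.7333 tip past plate -12.3 mm, y -22.8, axis z 62.2 F box x,y,z [-0.56  0.03 -0.59] torque [-0.01  0.03 -0.04] w 0.0132 58.6 tilt [-3.e-04 -1.e-04 -1.e+00]
turn [-0.0001  0.0003 -0.001 ] shift cm [-2.43  0.09  0.02]
```

View pics/pre.png

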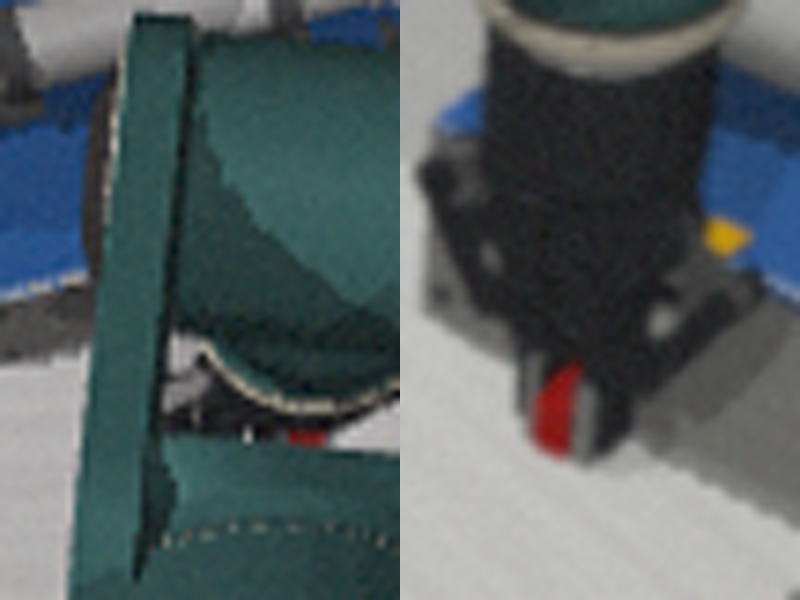

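Both crops show the hand just in front of the plate. The nose itself is hidden, so I'll go in by force.

>>> {"fn": "move_arm", "kwargs": {
  "rows": [0,0,0,-0.2,0.08,0,0.5,0,0,0,-0.4,0.08,0,0.5,0,0,0,-0.6,0.08,0,0.5,0,0,0,-0.8,0.08,0,0.5,0,0,0,-0.9,0.08,0,0.5,0,0,0,-1.0,0.08,0,0.5,0,0,0,-1.1,0.08,0,0.5,0,0,0,-1.2,0.08,0,0.5,0,0,0,-1.2,0.08,0,0.5]
}}

```text
clock: 7.48
ee_pos: [0.5974, -0.0394, 0.0467]
ee_rot: [-0.0, -0.119, 0.993, -0.0]
force: [0.7, -0.5, -1.6]
width: 0.013
grasp_force: 58.6
```

>>> {"fn": "move_arm", "kwargs": {
  "rows": [0,0,0,-0.1,0,0,0.5,0,0,0,-0.2,0,0,0.5,0,0,0,-0.2,0,0,0.5]
}}

```text
clock: 7.73
ee_pos: [0.5994, -0.0389, 0.0467]
ee_rot: [0.0, -0.119, 0.993, -0.0]
force: [-0.1, 0.3, -0.8]
width: 0.013
grasp_force: 58.6
```

>>> {"fn": "move_arm", "kwargs": {
  "rows": [0,0,0,-0.1,0,0,0.5,0,0,0,-0.2,0,0,0.5,0,0,0,-0.2,0,0,0.5]
}}

```text
clock: 7.98
ee_pos: [0.6013, -0.0385, 0.0468]
ee_rot: [0.0, -0.119, 0.993, -0.0]
force: [-0.5, 0.7, 0.2]
width: 0.013
grasp_force: 58.6
```

```bash
python3 - <<'E'
from h import *
st()
E
```

```text
t 7.9833 tip past plate 4.0 mm, y -22.1, axis z 62.0 F box x,y,z [-0.34  0.79  0.16] torque [-0.    0.02 -0.01] w 0.013 58.6 tilt [-1.e-04 -0.e+00 -1.e+00]
```

Four millimetres past the plate by reckoning, with no contact, so the nose is in the slot. I'll continue towards the bar.

>>> {"fn": "move_arm", "kwargs": {
  "rows": [0,0,0,-0.1,0,0,0.5,0,0,0,-0.25,0,0,0.5,0,0,0,-0.4,0,0,0.5,0,0,0,-0.4,0,0,0.5]
}}

```text
clock: 8.32
ee_pos: [0.6053, -0.0375, 0.0468]
ee_rot: [0.0, -0.119, 0.993, -0.0]
force: [0.3, -0.1, -1.0]
width: 0.0128
grasp_force: 58.6
```

>>> {"fn": "move_arm", "kwargs": {
  "rows": [0,0,0,-0.1,0,0,0.5,0,0,0,-0.25,0,0,0.5,0,0,0,-0.4,0,0,0.5,0,0,0,-0.5,0,0,0.5,0,0,0,-0.6,0,0,0.5,0,0,0,-0.6,0,0,0.5]
}}

```text
clock: 8.82
ee_pos: [0.611, -0.0361, 0.0467]
ee_rot: [0.0, -0.119, 0.993, -0.0]
force: [0.3, -0.0, -1.5]
width: 0.013
grasp_force: 58.6
```

>>> {"fn": "move_arm", "kwargs": {
  "rows": [0,0,0,-0.05,0,0,0.5,0,0,0,-0.1,0,0,0.5,0,0,0,-0.15,0,0,0.5,0,0,0,-0.2,0,0,0.5,0,0,0,-0.2,0,0,0.5]
}}

```text
clock: 9.23
ee_pos: [0.6129, -0.0356, 0.0467]
ee_rot: [0.0, -0.119, 0.993, -0.0]
force: [0.7, 0.1, -0.4]
width: 0.0131
grasp_force: 58.6
```

```bash
python3 - <<'E'
from h import *
st()
E
```

```text
t 9.2333 tip past plate 15.9 mm, y -22.1, axis z 61.9 F box x,y,z [ 0.72 -0.03 -0.38] torque [ 0.01  0.05 -0.03] w 0.0131 58.6 tilt [-1.e-04 -0.e+00 -1.e+00]
```

>>> {"fn": "move_arm", "kwargs": {
  "rows": [0,0,0,-0.05,0,0,0.5,0,0,0,-0.1,0,0,0.5,0,0,0,-0.15,0,0,0.5,0,0,0,-0.2,0,0,0.5,0,0,0,-0.2,0,0,0.5]
}}

```text
clock: 9.65
ee_pos: [0.6144, -0.0353, 0.0466]
ee_rot: [-0.001, -0.119, 0.993, -0.0]
force: [-4.7, -1.3, 0.5]
width: 0.0128
grasp_force: 58.8
```

>>> {"fn": "move_arm", "kwargs": {
  "rows": [0,0,0,-0.03,0,0,0.5,0,0,0,-0.06,0,0,0.5,0,0,0,-0.1,0,0,0.5,0,0,0,-0.1,0,0,0.5]
}}

```text
clock: 9.98
ee_pos: [0.6147, -0.0352, 0.0464]
ee_rot: [-0.001, -0.119, 0.993, -0.0]
force: [-11.9, -2.8, 2.8]
width: 0.0127
grasp_force: 59.2
```

>>> {"fn": "move_arm", "kwargs": {
  "rows": [0,0,0,-0.03,0,0,0.5,0,0,0,-0.06,0,0,0.5,0,0,0,-0.1,0,0,0.5,0,0,0,-0.1,0,0,0.5]
}}

```text
clock: 10.32
ee_pos: [0.615, -0.0352, 0.0463]
ee_rot: [-0.002, -0.119, 0.993, -0.0]
force: [-19.3, -5.0, 5.5]
width: 0.0133
grasp_force: 59.6
```

The bar was met at about tip +17.5 by reckoning, and the arm's stiffness is about 7.4 N/mm. I'll ease off to about 5 N and then sweep towards +y.

>>> {"fn": "move_arm", "kwargs": {
  "rows": [0,0,0,0.1,0,0,0.5,0,0,0,0.2,0,0,0.5,0,0,0,0.2,0,0,0.5,0,0,0,0.2,0,0,0.5]
}}

```text
clock: 10.65
ee_pos: [0.6144, -0.0352, 0.0464]
ee_rot: [-0.0, -0.119, 0.993, 0.0]
force: [-5.0, -1.3, -2.4]
width: 0.013
grasp_force: 58.4
```

>>> {"fn": "move_arm", "kwargs": {
  "rows": [0,0,0,0,0.07,0,0.5,0,0,0,0,0.14,0,0.5,0,0,0,0,0.2,0,0.5,0,0,0,0,0.2,0,0.5]
}}

```text
clock: 10.98
ee_pos: [0.614, -0.0334, 0.0466]
ee_rot: [-0.0, -0.119, 0.993, -0.0]
force: [-5.3, -3.9, -1.3]
width: 0.0129
grasp_force: 58.7
```

```bash
python3 - <<'E'
from h import *
st()
E
```

```text
t 10.9833 tip past plate 17.5 mm, y -20.2, axis z 61.8 F box x,y,z [-6.11 -2.53 -1.25] torque [-0.29  0.98 -0.12] w 0.0129 58.7 tilt [ 9.e-04 -3.e-04 -1.e+00]
```

>>> {"fn": "move_arm", "kwargs": {
  "rows": [0,0,0,0,0.07,0,0.5,0,0,0,0,0.14,0,0.5,0,0,0,0,0.21,0,0.5,0,0,0,0,0.28,0,0.5,0,0,0,0,0.3,0,0.5]
}}

```text
clock: 11.4
ee_pos: [0.6133, -0.0306, 0.0466]
ee_rot: [-0.0, -0.119, 0.993, -0.0]
force: [-5.4, -4.7, -1.2]
width: 0.0131
grasp_force: 58.7
```

>>> {"fn": "move_arm", "kwargs": {
  "rows": [0,0,0,0,0.07,0,0.5,0,0,0,0,0.14,0,0.5,0,0,0,0,0.21,0,0.5,0,0,0,0,0.28,0,0.5,0,0,0,0,0.3,0,0.5]
}}

```text
clock: 11.82
ee_pos: [0.6126, -0.0277, 0.0466]
ee_rot: [-0.0, -0.119, 0.993, -0.0]
force: [-5.7, -4.4, -1.2]
width: 0.0132
grasp_force: 58.7
```

```bash
python3 - <<'E'
from h import *
st()
E
```

```text
t 11.8167 tip past plate 17.5 mm, y -14.3, axis z 61.8 F box x,y,z [-6.53 -2.89 -1.24] torque [-0.45  1.01 -0.22] w 0.0132 58.7 tilt [ 9.e-04 -4.e-04 -1.e+00]
```

>>> {"fn": "move_arm", "kwargs": {
  "rows": [0,0,0,0,0.07,0,0.5,0,0,0,0,0.14,0,0.5,0,0,0,0,0.21,0,0.5,0,0,0,0,0.28,0,0.5,0,0,0,0,0.3,0,0.5]
}}

```text
clock: 12.23
ee_pos: [0.6119, -0.0248, 0.0466]
ee_rot: [-0.0, -0.119, 0.993, -0.0]
force: [-6.5, -4.6, -1.2]
width: 0.0129
grasp_force: 58.7
```

>>> {"fn": "move_arm", "kwargs": {
  "rows": [0,0,0,0,0.07,0,0.5,0,0,0,0,0.14,0,0.5,0,0,0,0,0.21,0,0.5,0,0,0,0,0.28,0,0.5,0,0,0,0,0.3,0,0.5]
}}

```text
clock: 12.65
ee_pos: [0.6112, -0.0218, 0.0466]
ee_rot: [-0.0, -0.119, 0.993, -0.0]
force: [-5.4, -5.0, -1.0]
width: 0.0127
grasp_force: 58.7
```

>>> {"fn": "move_arm", "kwargs": {
  "rows": [0,0,0,0,0.07,0,0.5,0,0,0,0,0.14,0,0.5,0,0,0,0,0.21,0,0.5,0,0,0,0,0.28,0,0.5,0,0,0,0,0.3,0,0.5]
}}

```text
clock: 13.07
ee_pos: [0.6105, -0.0189, 0.0466]
ee_rot: [-0.0, -0.119, 0.993, -0.0]
force: [-5.4, -3.2, -1.5]
width: 0.0129
grasp_force: 58.7
```

>>> {"fn": "move_arm", "kwargs": {
  "rows": [0,0,0,0,0.07,0,0.5,0,0,0,0,0.14,0,0.5,0,0,0,0,0.21,0,0.5,0,0,0,0,0.28,0,0.5,0,0,0,0,0.3,0,0.5]
}}

```text
clock: 13.48
ee_pos: [0.6098, -0.016, 0.0466]
ee_rot: [-0.0, -0.119, 0.993, -0.0]
force: [-6.6, -4.2, -1.4]
width: 0.0131
grasp_force: 58.7
```

>>> {"fn": "move_arm", "kwargs": {
  "rows": [0,0,0,0,0.07,0,0.5,0,0,0,0,0.14,0,0.5,0,0,0,0,0.21,0,0.5,0,0,0,0,0.28,0,0.5,0,0,0,0,0.3,0,0.5]
}}

```text
clock: 13.9
ee_pos: [0.609, -0.0131, 0.0466]
ee_rot: [-0.001, -0.119, 0.993, -0.0]
force: [-6.3, -4.3, -1.7]
width: 0.0131
grasp_force: 58.7
```

>>> {"fn": "move_arm", "kwargs": {
  "rows": [0,0,0,0,0.07,0,0.5,0,0,0,0,0.14,0,0.5,0,0,0,0,0.21,0,0.5,0,0,0,0,0.28,0,0.5,0,0,0,0,0.3,0,0.5]
}}

```text
clock: 14.32
ee_pos: [0.6084, -0.0101, 0.0466]
ee_rot: [-0.0, -0.119, 0.993, -0.0]
force: [-5.2, -2.4, -1.6]
width: 0.0132
grasp_force: 58.6
```

```bash
python3 - <<'E'
from h import *
st()
E
```

```text
t 14.3167 tip past plate 17.6 mm, y 3.8, axis z 61.8 F box x,y,z [-5.66 -1.07 -1.56] torque [-0.25  0.85 -0.09] w 0.0132 58.6 tilt [ 6.e-04 -3.e-04 -1.e+00]
```

>>> {"fn": "move_arm", "kwargs": {
  "rows": [0,0,0,0,0.07,0,0.5,0,0,0,0,0.14,0,0.5,0,0,0,0,0.2,0,0.5]
}}

```text
clock: 14.57
ee_pos: [0.6085, -0.0078, 0.0469]
ee_rot: [0.0, -0.119, 0.993, 0.0]
force: [1.0, 0.7, -0.9]
width: 0.0134
grasp_force: 58.7
```

```bash
python3 - <<'E'
from h import *
st()
E
```

```text
t 14.5667 tip past plate 18.2 mm, y 6.0, axis z 62.1 F box x,y,z [ 1.15  0.39 -0.93] torque [-0.04  0.02 -0.01] w 0.0134 58.7 tilt [-0.001 -0.    -1.   ]
```

The force fell from 6 N to zero at y ≈ 5-6 mm, so the tip has dropped into the hole. I'll centre it a little further on and then ease it in.

>>> {"fn": "move_arm", "kwargs": {
  "rows": [0,0,0,0,0.07,0,0.5,0,0,0,0,0.14,0,0.5,0,0,0,0,0.2,0,0.5,0,0,0,0,0.25,0,0.5,0,0,0,0,0.25,0,0.5]
}}

```text
clock: 14.98
ee_pos: [0.6076, -0.0054, 0.0467]
ee_rot: [0.0, -0.119, 0.993, 0.0]
force: [-0.2, 0.0, -1.1]
width: 0.013
grasp_force: 58.7
```

>>> {"fn": "move_arm", "kwargs": {
  "rows": [0,0,0,-0.05,0,0,0.5,0,0,0,-0.1,0,0,0.5,0,0,0,-0.15,0,0,0.5,0,0,0,-0.15,0,0,0.5]
}}

```text
clock: 15.32
ee_pos: [0.6091, -0.0052, 0.0467]
ee_rot: [0.0, -0.119, 0.993, 0.0]
force: [0.3, 0.2, -0.3]
width: 0.0132
grasp_force: 58.7
```

```bash
python3 - <<'E'
from h import *
st()
E
```

```text
t 15.3167 tip past plate 19.5 mm, y 8.4, axis z 61.9 F box x,y,z [ 0.34  0.08 -0.33] torque [ 0.01  0.03 -0.  ] w 0.0132 58.7 tilt [-1.e-04  0.e+00 -1.e+00]
```

>>> {"fn": "move_arm", "kwargs": {
  "rows": [0,0,0,-0.06,0,0,0.5,0,0,0,-0.12,0,0,0.5,0,0,0,-0.2,0,0,0.5,0,0,0,-0.2,0,0,0.5]
}}

```text
clock: 15.65
ee_pos: [0.6111, -0.0047, 0.0467]
ee_rot: [0.0, -0.119, 0.993, -0.0]
force: [-0.2, -0.2, -0.6]
width: 0.0129
grasp_force: 58.7
```

>>> {"fn": "move_arm", "kwargs": {
  "rows": [0,0,0,-0.05,0,0,0.5,0,0,0,-0.1,0,0,0.5,0,0,0,-0.1,0,0,0.5]
}}

```text
clock: 15.9
ee_pos: [0.612, -0.0045, 0.0467]
ee_rot: [0.0, -0.119, 0.993, -0.0]
force: [-0.1, -0.5, -1.8]
width: 0.0133
grasp_force: 58.7
```

```bash
python3 - <<'E'
from h import *
st()
E
```

```text
t 15.9 tip past plate 22.4 mm, y 8.4, axis z 61.9 F box x,y,z [-0.24 -0.41 -1.76] torque [ 0.05 -0.03  0.02] w 0.0133 58.7 tilt [-0. -0. -1.]
```

>>> {"fn": "move_arm", "kwargs": {
  "rows": [0,0,0,-0.07,0,0,0.5,0,0,0,-0.14,0,0,0.5,0,0,0,-0.2,0,0,0.5,0,0,0,-0.2,0,0,0.5]
}}

```text
clock: 16.23
ee_pos: [0.614, -0.004, 0.0467]
ee_rot: [0.0, -0.119, 0.993, -0.0]
force: [0.9, 0.5, -1.1]
width: 0.0127
grasp_force: 58.7
```

>>> {"fn": "move_arm", "kwargs": {
  "rows": [0,0,0,-0.07,0,0,0.5,0,0,0,-0.14,0,0,0.5,0,0,0,-0.2,0,0,0.5,0,0,0,-0.2,0,0,0.5]
}}

```text
clock: 16.57
ee_pos: [0.6159, -0.0035, 0.0467]
ee_rot: [0.0, -0.119, 0.993, 0.0]
force: [-0.7, 0.4, -0.8]
width: 0.0128
grasp_force: 58.7
```

```bash
python3 - <<'E'
from h import *
st()
E
```

```text
t 16.5667 tip past plate 26.4 mm, y 8.4, axis z 61.9 F box x,y,z [-0.62  0.61 -0.83] torque [ 0.06 -0.04 -0.  ] w 0.0128 58.7 tilt [-0.  0. -1.]
```

Tip 9 mm into the bar with no resistance, so I'll continue towards home, due near +39.5 by reckoning.

>>> {"fn": "move_arm", "kwargs": {
  "rows": [0,0,0,-0.08,0,0,0.5,0,0,0,-0.16,0,0,0.5,0,0,0,-0.24,0,0,0.5,0,0,0,-0.32,0,0,0.5,0,0,0,-0.4,0,0,0.5,0,0,0,-0.4,0,0,0.5]
}}

```text
clock: 17.07
ee_pos: [0.6198, -0.0025, 0.0467]
ee_rot: [0.0, -0.119, 0.993, 0.0]
force: [0.7, 0.5, -0.5]
width: 0.0133
grasp_force: 58.7
```

>>> {"fn": "move_arm", "kwargs": {
  "rows": [0,0,0,-0.08,0,0,0.5,0,0,0,-0.16,0,0,0.5,0,0,0,-0.24,0,0,0.5,0,0,0,-0.32,0,0,0.5,0,0,0,-0.4,0,0,0.5,0,0,0,-0.4,0,0,0.5]
}}

```text
clock: 17.57
ee_pos: [0.6237, -0.0016, 0.0467]
ee_rot: [0.0, -0.119, 0.993, 0.0]
force: [0.5, -0.3, -0.7]
width: 0.0131
grasp_force: 58.7
```

```bash
python3 - <<'E'
from h import *
st()
E
```

```text
t 17.5667 tip past plate 34.5 mm, y 8.4, axis z 61.9 F box x,y,z [ 0.45 -0.4  -0.66] torque [ 0.14 -0.11  0.04] w 0.0131 58.7 tilt [-0.  0. -1.]
```

>>> {"fn": "move_arm", "kwargs": {
  "rows": [0,0,0,-0.07,0,0,0.5,0,0,0,-0.14,0,0,0.5,0,0,0,-0.21,0,0,0.5,0,0,0,-0.28,0,0,0.5,0,0,0,-0.35,0,0,0.5,0,0,0,-0.35,0,0,0.5]
}}

```text
clock: 18.07
ee_pos: [0.6271, -0.0008, 0.0467]
ee_rot: [0.0, -0.119, 0.993, 0.0]
force: [-0.0, 0.7, -0.3]
width: 0.0132
grasp_force: 58.7
```

>>> {"fn": "move_arm", "kwargs": {
  "rows": [0,0,0,-0.04,0,0,0.5,0,0,0,-0.08,0,0,0.5,0,0,0,-0.08,0,0,0.5,0,0,0,-0.08,0,0,0.5]
}}

```text
clock: 18.4
ee_pos: [0.6278, -0.0006, 0.0467]
ee_rot: [0.0, -0.119, 0.993, -0.0]
force: [-0.8, 0.9, -1.2]
width: 0.0127
grasp_force: 58.7
```

>>> {"fn": "move_arm", "kwargs": {
  "rows": [0,0,0,-0.04,0,0,0.5,0,0,0,-0.08,0,0,0.5,0,0,0,-0.08,0,0,0.5,0,0,0,-0.08,0,0,0.5]
}}

```text
clock: 18.73
ee_pos: [0.6282, -0.0005, 0.0467]
ee_rot: [-0.0, -0.119, 0.993, -0.0]
force: [-5.3, 0.0, 0.8]
width: 0.013
grasp_force: 59.1
```

```bash
python3 - <<'E'
from h import *
st()
E
```

```text
t 18.7333 tip past plate 39.1 mm, y 8.4, axis z 61.9 F box x,y,z [-5.1   1.29  0.81] torque [0.23 0.78 0.06] w 0.013 59.1 tilt [ 9.e-04  1.e-04 -1.e+00]
```

Flange contact came at 39.1, about 22 mm beyond the bar contact, as it should. One gentle extra press will seat it.

>>> {"fn": "move_arm", "kwargs": {
  "rows": [0,0,0,-0.03,0,0,0.5,0,0,0,-0.06,0,0,0.5,0,0,0,-0.06,0,0,0.5,0,0,0,-0.06,0,0,0.5]
}}

```text
clock: 19.07
ee_pos: [0.6283, -0.0005, 0.0466]
ee_rot: [-0.001, -0.119, 0.993, -0.0]
force: [-11.4, -1.4, 4.8]
width: 0.0128
grasp_force: 59.6
```

```bash
python3 - <<'E'
from h import *
st()
E
```

```text
t 19.0667 tip past plate 39.2 mm, y 8.4, axis z 61.8 F box x,y,z [-11.38   1.33   4.78] torque [0.26 1.66 0.06] w 0.0128 59.6 tilt [ 2.3e-03  2.0e-04 -1.0e+00]
```

>>> {"fn": "move_arm", "kwargs": {
  "rows": [0,0,0,0.03,0,0.03,0.5,0,0,0,0.07,0,0.07,0.5,0,0,0,0.07,0,0.12,0.5,0,0,0,0.07,0,0.12,0.5,0,0,0,0.07,0,0.12,0.5]
}}

```text
clock: 19.48
ee_pos: [0.6282, -0.0005, 0.0455]
ee_rot: [-0.0, -0.119, 0.993, -0.0]
force: [-6.5, 0.7, 2.0]
width: 0.0129
grasp_force: 59.1
```

```bash
python3 - <<'E'
from h import *
st()
E
```

```text
t 19.4833 tip past plate 39.1 mm, y 8.4, axis z 60.7 F box x,y,z [-6.14  2.25  1.99] torque [0.18 0.72 0.05] w 0.0129 59.1 tilt [ 6.e-04  0.e+00 -1.e+00]
```

>>> {"fn": "move_arm", "kwargs": {
  "rows": [0,0,0,0,0,0.02,1.4,0,0,0,0,0,0.02,1.6,0,0,0,0,0,0.02,1.8,0,0,0,0,0,0.02,2.2,0,0,0,0,0,0.02,3,0,0,0,0,0,0.02,4,0,0,0,0,0,0.02,4,0,0,0,0,0,0.02,4,0,0,0,0,0,0.02,4]
}}

```text
clock: 20.23
ee_pos: [0.6285, -0.0005, 0.0453]
ee_rot: [0.0, -0.119, 0.993, -0.0]
force: [-0.2, 0.2, -0.1]
width: 0.0399
grasp_force: 0.0
```

>>> {"fn": "move_arm", "kwargs": {
  "rows": [0,0,0,0,0,-0.5,4,0,0,0,0,0,-1.5,4,0,0,0,0,0,-3,4,0,0,0,0,0,-5,4,0,0,0,0,0,-7,4,0,0,0,1,0,-9,4,0,0,0,3,0,-10,4,0,0,0,6,0,-11,4,0,0,0,9,0,-12,4,0,0,0,12,0,-12,4,0,0,0,14,0,-12,4,0,0,0,14,0,-12,4,0,0,0,14,0,-12,4]
}}

```text
clock: 21.32
ee_pos: [0.4923, -0.0337, 0.1673]
ee_rot: [0.001, -0.119, 0.993, -0.0]
force: [0.4, 0.2, 0.1]
width: 0.04
grasp_force: 0.0
```

```bash
python3 - <<'E'
from m import *
st()
o=[]
for n in ('wrist','side'):
    k=cam(n); u,v=proj(k,[SLOT+[0,0,.062]-A*.02])[0].astype(int); print(n,u,v)
    h,w=(90,60) if n=='wrist' else (45,30)
    v=min(max(v,h),400-h)
    o.append(cv2.resize(k['pixels'][v-h:v+h,u-w:u+w],(400,600),interpolation=cv2.INTER_CUBIC))
cv2.imwrite('pics/end.png',np.hstack(o))
E
```

```text
t 21.3167 tip past plate -100.8 mm, y 8.4, axis z 182.5 F box x,y,z [0.39 0.1  0.14] torque [0.01 0.   0.08] w 0.04 0.0 tilt [-0.0028 -0.001  -1.    ]
wrist 313 345
side 367 193
```

View pics/end.png

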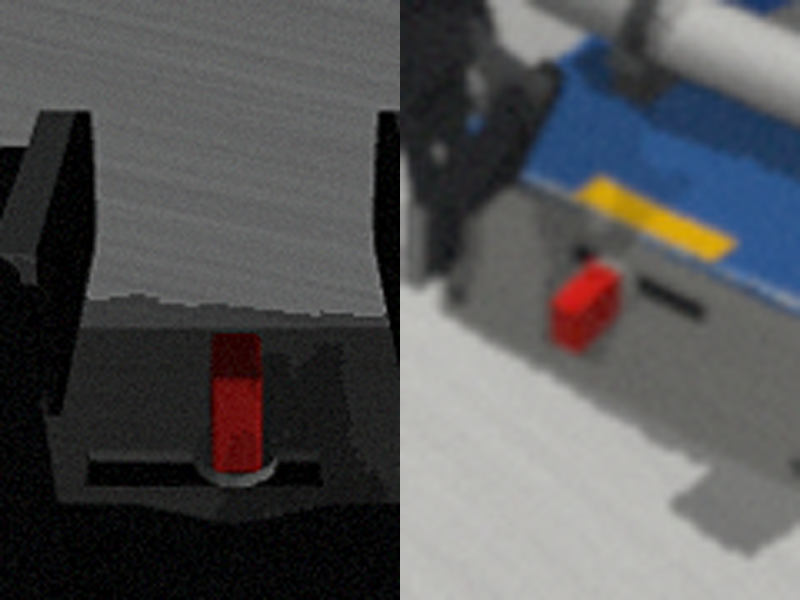

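The pin sits in the slot with its flange at the plate (wrist crop (237,470)), and the grip droops slightly. The gripper is clear of it. I'll check the depth quickly by triangulating the rear top edge of the grip.

```bash
python3 - <<'E'
from m import *
w=cam('wrist');s=cam('side')
def tri(uw,us):
    a=ray(w,[uw])[0];b=ray(s,[us])[0]
    t=np.linalg.lstsq(np.c_[a,-b],s['P']-w['P'],rcond=None)[0]; p=w['P']+a*t[0];q=s['P']+b*t[1]; X=(p+q)/2-SLOT
    print('box x %.1f y %.1f z %.1f gap %.1f mm'%(X@A*1e3,X@Y*1e3,X[2]*1e3,np.linalg.norm(p-q)*1e3))
tri((324.1,333.4),(361.9,193.75))
for z in (.066,.070,.074): X=onz(w,[(324.1,333.4)],z)[0]-SLOT; print(z,X@A*1e3,X@Y*1e3)
st()
E
```

```text
box x -33.5 y 9.9 z 62.6 gap 1.4 mm
0.066 -37.36311206366266 10.01834031329202
0.07 -40.73684434406817 10.005638537501559
0.074 -44.110576624473545 9.992936761711073
t 21.5167 tip past plate -100.0 mm, y 8.6, axis z 180.8 F box x,y,z [ 0.73 -0.06  1.15] torque [ 0.02  0.01 -0.  ] w 0.0401 0.0 tilt [-1.e-04  0.e+00 -1.e+00]
```

The depth estimate is coarse, so I'll look once more from straight above the plate.

>>> {"fn": "move_arm", "kwargs": {
  "rows": [0,0,0,-1,0,-0.3,4,0,0,0,-3,0,-0.5,4,0,0,0,-6,0,-1,4,0,0,0,-9,0,-1,4,0,0,0,-12,0,-1,4,0,0,0,-15,0,-1,4,0,0,0,-16.5,0,-1,4,0,0,0,-17,0,-1,4,0,0,0,-17,0,-1,4,0,0,0,-17,0,-1,4,0,0,0,-17,0,-1,4]
}}

```text
clock: 22.43
ee_pos: [0.6571, 0.0065, 0.1753]
ee_rot: [-0.0, -0.119, 0.993, -0.0]
force: [-0.6, 0.4, -0.0]
width: 0.0399
grasp_force: 0.0
```

```bash
python3 - <<'E'
from m import *
st()
k=cam('wrist'); r,_=masks(k); b=lambda X:np.round([(X-SLOT)@A*1e3,(X-SLOT)@Y*1e3],1)
for m,s,ce in blobs(r,60): print(s,ce)
for x,z in ((-36,68),(-2.5,88),(-2.5,62)): print(x,z,proj(k,[SLOT+A*x/1e3+Y*.0085+[0,0,z/1e3]]).round(1))
u,v=proj(k,[SLOT+A*-.015+Y*.0085+[0,0,.065]])[0].astype(int); u0,v0=u-60,v-45; print(u0,v0)
cv2.imwrite('pics/fin.png',cv2.resize(k['pixels'][v0:v0+90,u0:u0+120],(800,600),interpolation=cv2.INTER_CUBIC).clip(0,127)*2)
E
```

```text
t 22.4333 tip past plate 68.8 mm, y 8.4, axis z 190.5 F box x,y,z [-0.46  0.5  -0.05] torque [-0.    0.01 -0.01] w 0.0399 0.0 tilt [ 2.e-04 -0.e+00 -1.e+00]
[314 138  19  40 713] [323.44319776 157.58485273]
-36 68 [[321.9 142. ]]
-2.5 88 [[322.  193.3]]
-2.5 62 [[322.  183.6]]
261 123
```

View pics/fin.png

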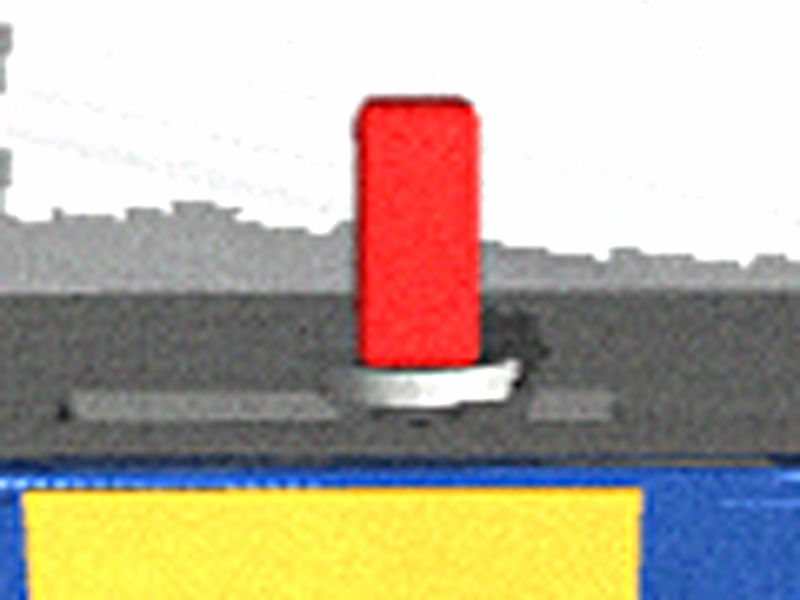

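The view from above shows the flange at (430,385), resting on the plate over the slot. It leans with the pin's natural droop, with a gap of about 1.5 mm at the top, which fits the bottom rim touching the plate. The gripper is clear.

```bash
python3 -c "
from station import arm
print(arm.hand_in())"
```

```text
the job is handed in; nothing more can be done
None
```

The pin is through the hidden hole and pushed home with a light press (bar contact briefly peaked at about 20 N, under the 30 N limit), then let go; it droops slightly, so the flange meets the plate at its lower rim with about 1.5 mm open at the top, and the job is handed in at about 22.5 s.

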